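# Square a recipe notebook under the camera stand and hold its mast at the second stop

## Robot

A 6-joint arm with a two-finger parallel gripper is mounted at the origin on the work surface; the furniture and walls round the work are solid. World frame = base frame: x ahead of the robot, y to its left, z up, the work surface at z = 0. Lengths are in m, angles in rad, forces in N, time in s.
With the tool pointing down it reaches from about 0.325 to 0.75 m from the base axis. Payload 7.6 kg.
Tool frame: the origin (TCP) lies midway between the tips of the shut fingers; the grasp point (between the pads) lies 19 mm behind it (bot.tcp_to_grasp is the distance from the TCP to the grasp point, in m); z points along the fingers, y is the line along which they close (so a half turn about z gives the same grasp; the last joint's range is limited). The gripper opens to 85 mm and grips with 20 to 120 N. Pads are 22 mm wide; open, the fingers measure 114 mm over their backs; the gripper's body (76 mm by 85 mm) begins 54 mm behind the grasp point. The pads swing forward as they close: fully open they stand 13 mm farther back than shut.
Start: joints at [1.274, 0.052, 1.401, -0, 1.689, -0.07], TCP at [0.118, 0.512, 0.231] pointing down, gripper open.
Joint ranges: [-2.9, 2.9], [-0.91, 2.17], [0.12, 2.37], [-1.06, 4.2], [0.26, 2.73], [-2.93, 2.93]. Speed limits (rad/s): [2.57, 2.57, 3.01, 3.14, 3.14, 3.14].

## Interface

Orientations are given as a unit quaternion [w, x, y, z].
In Python, from cell import telemetry, optics, workorder, bot gives the robot as it stands.
- The arm moves only by the shell command python3 -m handwheel 'ROWS' [FORCE]. ROWS is JSON, a list of rows, each a list of 3 entries, a list of its own where there are three numbers: the shift along the tool's x, y, z in cm, then the turn about the tool's z in degrees, then the opening in per cent of the stroke, from 0 (shut) to 100 (fully open). In form: [[[dx, dy, dz], spin, gripper], ...]. A call has 1 to 12 rows; each row is the pose to reach, as a shift and turn from the pose commanded when the call began, along the tool's axes at that moment; what a row does not reach only later rows make up. A row lasts 1/8 s, in which the tool goes at most 62.5 mm and 10.7 degrees, less where a joint would pass 70% of its speed; a pose out of reach is approached as far as the arm can. A call with a gripper value outside its range is refused whole. The fingers move at their own pace and stop on an object; FORCE is the grip in N (left out, the last holds). Time passes only in rows, so rows that repeat a pose let the fingers close. It gives the time, the measured TCP pose, the force, the opening and the grip force at its end, in the units of the state.
- telemetry.read_state(): the state, without advancing time (a new reading comes with each control period).
- optics.capture(name): name is "scene" or "top"; returns the picture (480x640x3 uint8, blue, green, red); there is no depth.
- optics.camera_info(name): a dict with "mtx" (3x3 intrinsics, pixels), "dist_coeffs" ([k1, k2, p1, p2, k3] as OpenCV has them; the pictures are not rectified), "position" and "attitude" of the camera in the world. Camera axes: x right, y up, looking along -z (the intrinsics and any distortion apply to the point x, -y, -z); pixel columns grow to the right and rows downward; lengths in m; the calibration is good to about 2 mm. A picture is of the moment at which its call begins. camera_info takes no time and is no camera call.
- workorder.close_job(): hands the job in; it is judged then, once.
The state is a dict: "clock": time; "joint_positions": joint angles; "joint_velocities": joint speeds; "joint_efforts": joint torques, N m; "tool_pos": TCP position; "eef_rot": TCP orientation; "ft_force": force on the tool from outside, world axes, zero at the start; "moment": the same for the moment, N m; "width": finger opening in m; "grasp_force": force on a finger pad.
Only numpy, scipy, OpenCV 4.12 (cv2) and the standard library are available. Lean on these libraries where they do the work, as an engineer would, in place of code of your own. Each camera call takes 0.05 s, during which the arm holds its last target. There are 200 camera calls.

## Task

Slide the recipe notebook flat across the worktop, without lifting it, until it lies square and snug against both the long guide rail and the end stop under the camera. Then squeeze the spring catch in the camera stand's grip and, keeping it squeezed, pull the mast straight up past its first stop to the second, as far as it goes. The top notch no longer catches, so finish while still gripping the head with the catch squeezed and the mast held steady at the second stop, so that I can photograph the page; leave the mug, the pen and the spice jar where they are.

Things in the scene. Friction and masses are not known exactly. Their poses are not given: they have to be found in the camera images.
- stand: Fixed overhead camera stand. Origin: on the worktop, on its column's axis; z up, x away from the robot, y to the robot's left when its yaw is 0 (turned by up to 0.17 rad). Steel foot 100 x 96 x 10 mm round the origin; outer tube 34 mm in diameter up to a black clamp collar (42 mm wide, top 140 mm high, thumbscrew on the +y side out to y = 44 mm).
- rail (a point): Guide rail of the stand: straight aluminium strip 10 mm high and 14 mm wide, parallel to the stand's y axis. The point lies at the foot of its working face (which looks to the stand's -x), halfway along the page's place: stand x = 85, y = -129 mm. The face reaches from stand y = -56 to -345 mm.
- end_stop (a point): End stop of the stand: aluminium strip 10 mm high, square to the rail, meeting it in a corner. The point lies at the foot of its working face (which looks to the stand's -y): stand x = 31, y = -56 mm. The face reaches from stand x = -27 to 85 mm.
- page_place (a point): Where the notebook's origin lies when the notebook is snug against rail and end stop with its own x axis along the stand's +y: on the worktop, stand x = 31, y = -129 mm, below the camera; axes as the stand's.
- notebook: Loose black notebook, 0.10 to 0.17 kg, lying flat. Origin under its middle. Solid from -73 to 73 mm in its own x, -54 to 49 mm in its own y, 12 mm high (the wire binding at +y sticks out 5 mm more, without substance). Own x within 0.25 rad of the stand's +y: -y edge faces the rail, +x end the end stop; starts 20 to 45 mm (x) and 90 to 140 mm (y) from its place. Too wide to grip: push its edges.
- grip (a point): Middle of the black grip head on top of the mast, a block 34 (x) by 32 (y) by 54 mm high. The point is 178 mm above the worktop with the mast down, 278 mm at the second stop; axes as the stand's. The catch is in its -x face (towards the robot). A gripper pointing down and closing along the stand's x axis takes the head and squeezes the catch in one grip. A 12 mm boom leaves its -y face.
- camera (a point): Middle of the camera's top at the boom's end; stand x = 30, y = -130 mm, 183 mm above the worktop with the mast down. Camera 50 (x) by 40 (y) mm seen from above, its ball joint rises 5 mm above this point, its lens ends 37 mm below it. It hangs over the notebook's final place: keep the gripper's body clear of it.
- mast (a joint): Mast height, m: 0 down and latched (at the start), 0.050 first stop (notch: the catch's bolt snaps in if let out), 0.100 second stop (firm shoulder, end of travel, no notch). Steel inner tube with head, boom and camera, 0.35 kg, slides straight up. With the catch in it lifts with about 5 N and sinks when let go; with the catch out the bolt blocks it at 0 and 0.050.
- catch (a joint): Spring catch, m: 0 out, 0.004 fully squeezed (moves to the stand's +x); the bolt is clear above 0.003. Steel paddle 20 mm wide, 34 mm high, at the middle of the head's -x face, outer face 21.5 mm from the head's axis when out. 3 N starts it, 5 N squeezes it fully; squeezed, paddle to far face measures 34.5 mm. Grip firmly (15 N or more) to lift without slipping.
- mug: Bystander: striped mug with a handle, 82 by 116 by 100 mm high, near the robot on the right; leave it alone.
- pen: Bystander: pen 145 mm long, 12 mm thick, lying close in front of the robot; leave it alone.
- spice_jar: Bystander: spice jar 41 mm across, 104 mm high, beyond the stand; leave it alone.

How it is judged:
On the way, in this order (a step that is already met when the one before it is completed fails the run):
1. the notebook lies square and snug against the guide rail and the end stop, the mast still down (x of notebook in the frame of page_place between -0.006 and 0.006 m and y of notebook in the frame of page_place between -0.006 and 0.006 m and angle between the x axis of notebook and the y axis of page_place, either way round below 0.07 rad and height (world z) of notebook between -0.004 and 0.004 m and value of joint mast below 0.01 m), for 0.2 s.
2. the catch is squeezed in by the fingers and the mast has passed its first stop (value of joint mast above 0.058 m and value of joint catch above 0.003 m and contact force between the fingers and stand above 2 N), for 0.05 s.
At the end, for the whole second after the job is handed in: Mast at rest above 0.095 m (second stop: 0.100), head gripped by the fingers (over 2 N) with the catch in (over 3 mm); notebook flat, untouched, within 6 mm of its place against rail and end stop in x and in y and within 0.07 rad of square (x of notebook in the frame of page_place between -0.006 and 0.006 m and y of notebook in the frame of page_place between -0.006 and 0.006 m and angle between the x axis of notebook and the y axis of page_place, either way round below 0.07 rad and height (world z) of notebook between -0.004 and 0.004 m and value of joint mast above 0.095 m and value of joint catch above 0.003 m and contact force between the fingers and stand above 2 N and velocity of joint mast between -0.01 and 0.01 m/s and contact force between the fingers and notebook below 0.5 N); the arm keeps its last pose, push and grip.
It fails at once if the notebook is lifted off the worktop or tipped (height (world z) of notebook above 0.012 m or angle between notebook's own z axis and vertical above 0.15 rad).
It fails at once if the mug is moved (distance of mug from where it was at the start of the episode above 0.025 m).
It fails at once if the pen is moved (distance of pen from where it was at the start of the episode above 0.025 m).
It fails at once if the spice jar is moved (distance of spice_jar from where it was at the start of the episode above 0.025 m).
It also fails if it takes over 70 s, if anything falls off the work surface, if the arm or the gripper's body presses on something with over 40 N, if the wrist force passes 120 N, or if a joint passes its speed limit or range.

## Working session

There is one attempt and no reset: what is moved stays moved. The work goes in short steps, Python scripts to look and compute and a shell command to move; the robot and the scene stay as the last step left them, time stands still between calls to the robot, and variables do not carry over. Pictures are saved under pics/ and viewed, at most 10 in all, crops included, and the job is handed in when it is done.

```bash
ls; mkdir -p pics; python3 - <<'E'
from cell import telemetry, optics
import cv2,numpy as np
for n in("scene","top"):
    cv2.imwrite(f"pics/{n}0.png",optics.capture(n)); print(n,optics.camera_info(n))
s=telemetry.read_state(); print(s)
E
```

```text
pics
scene {'mtx': array([[580.93170417,   0.        , 317.32794607],
       [  0.        , 580.93170417, 236.76502796],
       [  0.        ,   0.        ,   1.        ]]), 'dist_coeffs': array([-0.06245973,  0.        ,  0.        ,  0.        ,  0.        ]), 'position': array([-0.06702562, -0.27220627,  1.1879179 ]), 'attitude': array([ 0.78748252,  0.20067635, -0.13992938, -0.56570314])}
top {'mtx': array([[616.92307001,   0.        , 324.03763353],
       [  0.        , 616.92307001, 235.61160529],
       [  0.        ,   0.        ,   1.        ]]), 'dist_coeffs': array([-0.15220309,  0.        ,  0.        ,  0.        ,  0.        ]), 'position': array([ 0.20783423, -0.16995465,  1.55170204]), 'attitude': array([ 0.70941217,  0.08381679, -0.0300581 , -0.69914635])}
{'clock': 0.1, 'joint_positions': array([ 1.27372073e+00,  5.27875428e-02,  1.40163880e+00, -4.87518925e-06,
        1.68861196e+00, -7.03110554e-02]), 'joint_velocities': array([-1.52574013e-03,  1.13591457e-03, -2.62449995e-03, -1.44827257e-03,
        1.40321820e-03,  8.08523554e-05]), 'joint_efforts': array([ 1.94529741e-03, -3.82580101e+01, -3.60988033e+01, -1.45951833e-05,
        4.79702474e-03, -6.59022294e-05]), 'tool_pos': array([0.11793711, 0.51129775, 0.23054157]), 'eef_rot': array([-1.29651718e-04,  1.13139746e-01,  9.93578822e-01, -7.11102101e-04]), 'ft_force': array([ 0.38885516, -0.73864006, -0.06678914]), 'moment': array([-0.00441754,  0.02350016,  0.00305644]), 'grasp_force': 0.0, 'width': 0.08550962465384575}
```

View pics/top0.png

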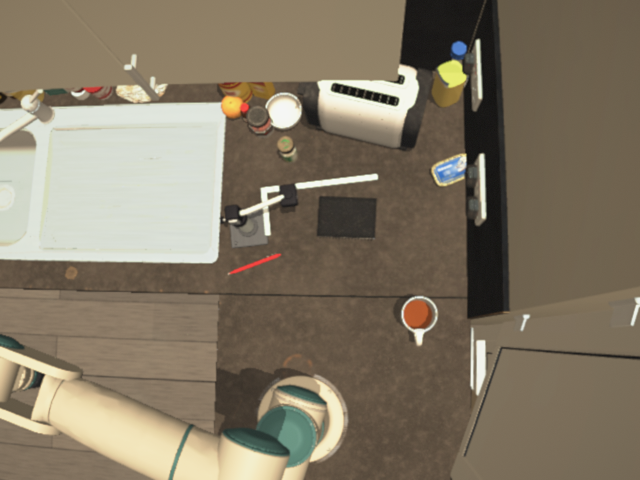

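View pics/scene0.png

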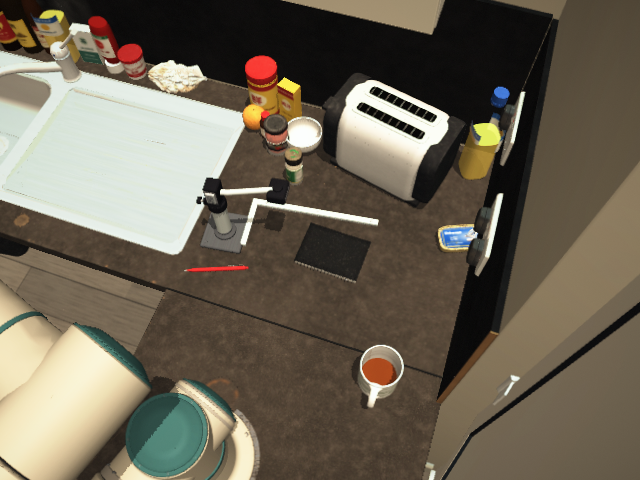

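The top view has the rail running from (265,190) to (378,177), the end stop from (265,190) to (267,233), the notebook centred near (347,217), the camera at (288,195), the head near (233,214) and the pen near (255,264). The scene view agrees: head (212,190), notebook (332,252).

```bash
cat > h.py <<'E'
import cv2,numpy as np
from scipy.spatial.transform import Rotation as R
from cell import telemetry, optics
def rays(n,px):
    c=optics.camera_info(n); q=c["attitude"]; r=R.from_quat([q[1],q[2],q[3],q[0]])
    u=cv2.undistortPoints(np.float32(px).reshape(-1,1,2),c["mtx"],c["dist_coeffs"])[:,0]
    return c["position"],r.apply(np.c_[u[:,0],-u[:,1],-np.ones(len(u))])
def plane(n,px,z):
    p,d=rays(n,px); return (p+d*((z-p[2])/d[:,2])[:,None])
def blob(mask,box):
    m=np.zeros_like(mask); x0,y0,x1,y1=box; m[y0:y1,x0:x1]=mask[y0:y1,x0:x1]
    cs,_=cv2.findContours(m,cv2.RETR_EXTERNAL,cv2.CHAIN_APPROX_NONE)
    return max(cs,key=cv2.contourArea)[:,0]
def rectm(pts):
    # rectangle on the plane, mm
    c,s,a=cv2.minAreaRect(np.float32(pts[:,:2]*1000)); return c,s,a
def notebook(n,box,thr):
    im=optics.capture(n); m=(im.max(2)<thr).astype(np.uint8)*255
    m=cv2.morphologyEx(m,cv2.MORPH_OPEN,np.ones((3,3)))
    return rectm(plane(n,blob(m,box),0.012)),im,m
E
python3 - <<'E'
from h import *
T=optics.capture("top");S=optics.capture("scene")
for n,im,rb,eb,nb in(("top",T,(300,165,385,200),(255,208,280,240),(305,185,390,250)),("scene",S,(290,195,385,235),(235,215,262,250),(285,215,380,290))):
    w=(im.min(2)>150).astype(np.uint8)*255
    for nm,b in(("rail",rb),("end",eb)): print(n,nm,rectm(plane(n,blob(w,b),0.010)))
    g=im.max(2); print(np.percentile(g[nb[1]:nb[3],nb[0]:nb[2]],[5,20,40,60,80]))
    for t in (30,40,50):
        m=cv2.morphologyEx((g<t).astype(np.uint8)*255,cv2.MORPH_OPEN,np.ones((3,3)))
        print(n,t,"nb",rectm(plane(n,blob(m,nb),0.012)))
cv2.imwrite("pics/crop.png",np.hstack([cv2.resize(T[165:275,215:395],None,fx=2.2,fy=3.5,interpolation=2)[:, :],cv2.resize(S[165:275,190:380],(400,385),interpolation=2)]))
E
```

```text
top rail ((601.3937377929688, -83.51911926269531), (16.067689895629883, 200.90614318847656), 7.162298679351807)
top end ((494.2121276855469, 100.83708953857422), (72.24313354492188, 15.514936447143555), 7.1901469230651855)
[ 51.  55.  61.  95. 100.]Traceback (most recent call last):
  File "<stdin>", line 9, in <module>
  File "h.py", line 13, in blob
    return max(cs,key=cv2.contourArea)[:,0]
           ~~~^^^^^^^^^^^^^^^^^^^^^^^^
ValueError: max() iterable argument is empty
```

```bash
cat >> h.py <<'E'
def nbmask(im,lo=75):
    m=(cv2.GaussianBlur(im.max(2),(3,3),0)<lo).astype(np.uint8)*255
    return cv2.morphologyEx(m,cv2.MORPH_OPEN,np.ones((5,5)))
E
python3 - <<'E'
from h import *
T=optics.capture("top");S=optics.capture("scene")
for n,im,rb,eb,nb in(("top",T,(300,165,385,200),(255,208,280,240),(305,190,390,250)),("scene",S,(290,195,385,235),(235,215,262,250),(285,215,380,290))):
    w=(im.min(2)>150).astype(np.uint8)*255
    for nm,b in(("rail",rb),("end",eb)): print(n,nm,rectm(plane(n,blob(w,b),0.010)))
    g=im.max(2)
    if n=="scene": print(np.percentile(g[nb[1]:nb[3],nb[0]:nb[2]],[5,20,40,60,80]))
    for t in (70,78) if n=="top" else (45,60):
        print(n,t,"nb",rectm(plane(n,blob(nbmask(im,t),nb),0.012)))
cv2.imwrite("pics/crop.png",np.hstack([cv2.resize(T[165:275,215:395],None,fx=2.2,fy=3.5,interpolation=2)[:, :],cv2.resize(S[165:275,190:380],(400,385),interpolation=2)]))
# stand from top: 
a=np.deg2rad(7.17); ex=np.array([np.cos(a),np.sin(a)]); ey=np.array([-np.sin(a),np.cos(a)])
rc=np.array([601.4,-83.5]); ec=np.array([494.2,100.8])
X=rc@ex-7-85; Yend=rc@ey-100.45+345; Yst=(ec@ey)-7+56; Xe=ec@ex-36.1+27
print("stand xy' ",X,Xe,Yend,Yst)
E
```

```text
top rail ((601.3937377929688, -83.51911926269531), (16.067689895629883, 200.90614318847656), 7.162298679351807)
top end ((494.2121276855469, 100.83708953857422), (72.24313354492188, 15.514936447143555), 7.1901469230651855)
top 70 nb ((506.5632629394531, -104.67176055908203), (103.730712890625, 147.15867614746094), 0.223783478140831)
top 78 nb ((506.9957275390625, -104.5977554321289), (149.2284698486328, 107.15227508544922), 87.92450714111328)
scene rail ((600.0093383789062, -77.36076354980469), (17.1225528717041, 212.08657836914062), 7.087647914886475)
scene end ((498.5958557128906, 101.18242645263672), (79.694091796875, 13.907182693481445), 6.98088264465332)
[32. 36. 72. 80. 86.]
scene 45 nb ((508.2939147949219, -104.81259155273438), (145.4126739501953, 102.32781219482422), 88.01921081542969)
scene 60 nb ((508.5612487792969, -104.8961181640625), (149.32957458496094, 105.18449401855469), 88.0400161743164)
stand xy'  494.2752182293483 493.81667535473383 86.63996710110513 87.32880966246213
```

View pics/crop.png

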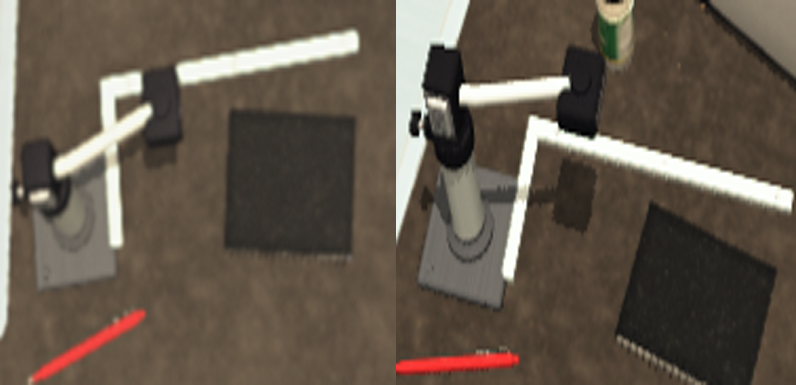

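The crops show everything clear: the notebook is turned about 9° from square, with its binding on the robot's side. The pen lies well below the stand foot.

```bash
cat >> h.py <<'E'
A=np.deg2rad(7.12); EX=np.array([np.cos(A),np.sin(A)]); EY=np.array([-np.sin(A),np.cos(A)])
O=494*EX+87*EY   # stand origin, mm
def W(x,y): return O+x*EX+y*EY          # stand mm -> world mm
def St(p): d=np.asarray(p)[:2]-O; return d@EX,d@EY
def go(x,y,z,yaw=None):  # stand-frame mm target, tool-x yaw rel. stand, deg
    s=telemetry.read_state(); q=s["eef_rot"]; r=R.from_quat([q[1],q[2],q[3],q[0]])
    w=W(x,y); t=np.array([w[0],w[1],z])/1000
    X=r.as_matrix()[:,0]; cur=np.degrees(np.arctan2(X[1],X[0])-A)
    sp=0 if yaw is None else -((yaw-cur+180)%360-180)
    print("shift cm",(r.inv().apply(t-s["tool_pos"])*100).round(2),"spin",round(sp,1),"cur yaw",round(cur,2),"at",np.round(St(s["tool_pos"]*1000),1),round(s["tool_pos"][2]*1000,1))
E
python3 - <<'E'
from h import *
print(O); cx=400-494; cy=-166-87
d=W(-94,-253); print(d)
go(*St((400,200)),255,180); go(-94,-253,255,180); go(-94,-253,30,180)
E
```

```text
[479.40717011 147.55936176]
[ 417.49083744 -115.14078622]
shift cm [-34.48 -24.01  -2.39] spin -20.1 cur yaw 159.89 at [-313.5  405.9] 231.0
shift cm [-43.27 -54.33  -2.37] spin -20.1 cur yaw 159.89 at [-313.5  405.9] 231.0
shift cm [-43.27 -54.31  20.13] spin -20.1 cur yaw 159.89 at [-313.5  405.9] 231.0
```

```bash
python3 -m handwheel '[[[0,0,-2.4],0,50],[[-34.5,-24,-2.4],-20.1,50],[[-34.5,-24,-2.4],-20.1,50],[[-34.5,-24,-2.4],-20.1,50],[[-34.5,-24,-2.4],-20.1,50],[[-34.5,-24,-2.4],-20.1,50],[[-34.5,-24,-2.4],-20.1,50],[[-34.5,-24,-2.4],-20.1,50],[[-43.3,-54.3,-2.4],-20.1,50],[[-43.3,-54.3,-2.4],-20.1,50],[[-43.3,-54.3,-2.4],-20.1,50],[[-43.3,-54.3,-2.4],-20.1,50]]' 40
python3 -m handwheel '[[[0,0,0],0,50]]'
python3 -c "
from h import *
go(-94,-253,20,180);go(-94,-253,2,180)"
```

```text
clock: 1.8
tool_pos: [0.4139, -0.0514, 0.2555]
eef_rot: [0.0, -0.062, 0.998, -0.0]
ft_force: [0.7, 0.0, -0.0]
width: 0.0427
grasp_force: 0.0
clock: 1.92
tool_pos: [0.4139, -0.0531, 0.2551]
eef_rot: [-0.0, -0.058, 0.998, -0.0]
ft_force: [-0.2, -0.3, -0.6]
width: 0.0426
grasp_force: 0.0
shift cm [ 0.35 -6.19 23.51] spin -0.4 cur yaw -180.43 at [ -89.9 -191. ] 255.1
shift cm [ 0.35 -6.19 25.31] spin -0.4 cur yaw -180.43 at [ -89.9 -191. ] 255.1
```

```bash
python3 -m handwheel '[[[0.3,-6.2,0],-0.4,50],[[0.3,-6.2,0],-0.4,50],[[0.3,-6.2,6],-0.4,50],[[0.3,-6.2,12],-0.4,50],[[0.3,-6.2,18],-0.4,50],[[0.3,-6.2,23],-0.4,50],[[0.3,-6.2,24.5],-0.4,50],[[0.3,-6.2,25.2],-0.4,50],[[0.3,-6.2,25.2],-0.4,50]]'
python3 - <<'E'
from h import *
go(-94,-253,3,180)
cv2.imwrite("pics/s1.png",optics.capture("scene")[150:400,150:470])
E
```

```text
clock: 3.05
tool_pos: [0.4201, -0.1114, 0.0048]
eef_rot: [0.001, -0.066, 0.998, -0.0]
ft_force: [0.7, 0.2, 0.1]
width: 0.0425
grasp_force: 0.0
shift cm [ 0.3  -0.34  0.18] spin 0.4 cur yaw -179.59 at [ -91.  -249.6] 4.8
```

View pics/s1.png

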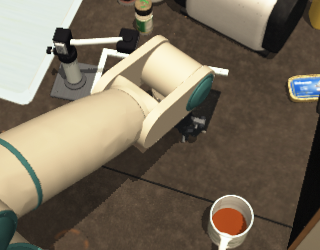

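The arm hides the notebook here; the gripper is low, near crop (195,125), and clear of the mug. I push towards the rail next, guided by the force reading.

```bash
python3 -m handwheel '[[[-0.8,0,0.1],-0.4,50],[[-1.6,0,0.1],-0.4,50],[[-2.2,0,0.1],-0.4,50],[[-2.8,0,0.1],-0.4,50],[[-3.4,0,0.1],-0.4,50],[[-4.0,0,0.1],-0.4,50],[[-4.5,0,0.1],-0.4,50],[[-4.9,0,0.1],-0.4,50],[[-5.3,0,0.1],-0.4,50],[[-5.3,0,0.1],-0.4,50]]'
python3 - <<'E'
from h import *
go(-31,-253,3,180)
print((R.from_rotvec([0,0,-A]).apply(telemetry.read_state()["ft_force"])).round(2))
E
```

```text
clock: 4.35
tool_pos: [0.4718, -0.1043, 0.0023]
eef_rot: [0.0, -0.069, 0.998, 0.0]
ft_force: [-0.5, -0.0, -0.5]
width: 0.0428
grasp_force: 0.0
shift cm [-0.78 -0.41 -0.07] spin 0.8 cur yaw -179.21 at [ -38.8 -249. ] 2.3
[-0.53  0.05 -0.46]
```

```bash
python3 -m handwheel '[[[-0.2,0,0],0.8,50],[[-0.4,0,0],0.8,50],[[-0.6,0,0],0.8,50],[[-0.8,0,0],0.8,50],[[-0.8,0,0],0.8,50]]'
python3 - <<'E'
from h import *
go(-29,-253,3,180)
E
python3 -m handwheel '[[[-0.1,0,0],0,50],[[-0.2,0,0],0,50],[[-0.2,0,0],0,50]]'
python3 -m handwheel '[[[-0.1,0,0],0,50],[[-0.2,0,0],0,50],[[-0.2,0,0],0,50]]'
```

```text
clock: 4.97
tool_pos: [0.4796, -0.1033, 0.0023]
eef_rot: [0.0, -0.062, 0.998, 0.0]
ft_force: [0.6, 0.0, -0.2]
width: 0.0427
grasp_force: 0.0
shift cm [-0.19 -0.41 -0.07] spin -0.0 cur yaw -180.01 at [ -30.9 -248.9] 2.3
clock: 5.35
tool_pos: [0.4814, -0.1031, 0.0023]
eef_rot: [0.0, -0.062, 0.998, 0.0]
ft_force: [0.3, 0.3, 0.3]
width: 0.0424
grasp_force: 0.2
clock: 5.72
tool_pos: [0.4823, -0.103, 0.0022]
eef_rot: [-0.002, -0.062, 0.998, 0.0]
ft_force: [-7.8, -1.3, 5.7]
width: 0.0429
grasp_force: 3.9
```

```bash
python3 -m handwheel '[[[-0.1,0,0],0,50],[[-0.1,0,0],0,50]]'
python3 -m handwheel '[[[1,0,0],0,50],[[3,0,0],0,50],[[3,0,-6],0,50],[[3,0,-12],0,50],[[3,4,-18],0,50],[[3,8,-25],0,50],[[-3,-9,-25],10,50],[[-3,-9,-25],20,50],[[-3,-14,-25],30,50],[[-3,-18,-25],40,50],[[-3,-18,-25],50,50],[[-3,-18,-25],60,50]]'
python3 - <<'E'
from h import *
T=optics.capture("top"); cv2.imwrite("pics/t2.png",T[140:300,180:440])
go(28,-270,250,90)
print(rectm(plane("top",blob(nbmask(T,74),(275,180,400,250)),0.012)))
E
```

```text
clock: 5.98
tool_pos: [0.4824, -0.103, 0.0022]
eef_rot: [-0.003, -0.062, 0.998, 0.0]
ft_force: [-13.1, -1.1, 9.7]
width: 0.043
grasp_force: 6.6
clock: 7.48
tool_pos: [0.5362, -0.2788, 0.2514]
eef_rot: [-0.0, 0.449, 0.894, 0.0]
ft_force: [0.1, -0.4, -0.1]
width: 0.0427
grasp_force: 0.0
shift cm [12.74  9.92  0.18] spin 29.2 cur yaw 119.21 at [   3.7 -429.6] 251.7
((510.2198486328125, -89.94725799560547), (166.7550048828125, 138.25526428222656), 6.4713006019592285)
```

View pics/t2.png

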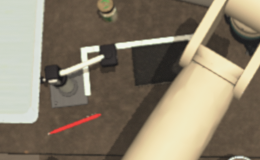

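Notebook's upper edge now lies along the rail, its left end near crop column 134 (image column 314). The arm covers its right end.

```bash
python3 - <<'E'
from h import *
print(np.array(St(plane("top",[[314,224]],0.012)[0]*1000)))
go(29,-370,250,90); go(29,-370,3,90)
E
```

```text
[ -12.99599337 -170.6630602 ]
shift cm [3.97 5.12 0.18] spin 29.2 cur yaw 119.21 at [   3.7 -429.6] 251.7
shift cm [ 3.96  5.11 24.88] spin 29.2 cur yaw 119.21 at [   3.7 -429.6] 251.7
```

```bash
python3 -m handwheel '[[[4,5.1,0],10,50],[[4,5.1,0],20,50],[[4,5.1,0],29.2,50],[[4,5.1,0],29.2,50],[[4,5.1,6],29.2,50],[[4,5.1,12],29.2,50],[[4,5.1,18],29.2,50],[[4,5.1,22],29.2,50],[[4,5.1,24.4],29.2,50],[[4,5.1,24.9],29.2,50],[[4,5.1,24.9],29.2,50]]'
python3 - <<'E'
from h import *
go(29,-320,3,90);go(29,-213,3,90)
E
```

```text
clock: 8.9
tool_pos: [0.5533, -0.2152, 0.0041]
eef_rot: [0.0, 0.656, 0.755, 0.0]
ft_force: [-0.6, 0.4, 0.8]
width: 0.043
grasp_force: 0.0
shift cm [4.91 0.14 0.11] spin 0.9 cur yaw 90.9 at [  28.3 -369.1] 4.1
shift cm [15.61  0.31  0.1 ] spin 0.9 cur yaw 90.9 at [  28.3 -369.1] 4.1
```

```bash
python3 -m handwheel '[[[2,0,0.1],0.9,50],[[3.5,0.1,0.1],0.9,50],[[4.3,0.1,0.1],0.9,50],[[5,0.1,0.1],0.9,50],[[5.8,0.1,0.1],0.9,50],[[6.6,0.1,0.1],0.9,50],[[7.4,0.1,0.1],0.9,50],[[8.2,0.1,0.1],0.9,50],[[9,0.2,0.1],0.9,50],[[9.8,0.2,0.1],0.9,50],[[10.6,0.2,0.1],0.9,50],[[11.4,0.2,0.1],0.9,50]]'
python3 - <<'E'
from h import *
go(29,-222,3,90);go(29,-213,3,90)
E
```

```text
clock: 10.4
tool_pos: [0.5391, -0.1012, 0.0022]
eef_rot: [-0.0, 0.663, 0.749, 0.0]
ft_force: [0.4, -1.7, 0.8]
width: 0.0429
grasp_force: 0.7
shift cm [ 3.22  0.06 -0.08] spin -0.1 cur yaw 89.89 at [  28.4 -254.2] 2.2
shift cm [ 4.12  0.05 -0.08] spin -0.1 cur yaw 89.89 at [  28.4 -254.2] 2.2
```

```bash
python3 -m handwheel '[[[0.7,0,0],0,50],[[1.4,0,0],0,50],[[2.1,0,0],0,50],[[2.7,0,0],0,50],[[3.2,0,0],0,50],[[3.5,0,0],0,50],[[3.5,0,0],0,50]]'
python3 -m handwheel '[[[0.2,0,0],0,50],[[0.3,0,0],0,50],[[0.4,0,0],0,50],[[0.4,0,0],0,50]]'
python3 - <<'E'
from h import *
go(29,-213,3,90)
T=optics.capture("top"); cv2.imwrite("pics/t3.png",cv2.resize(T[150:270,210:410],None,fx=3,fy=3,interpolation=2))
E
```

```text
clock: 11.28
tool_pos: [0.5348, -0.0667, 0.0022]
eef_rot: [-0.0, 0.662, 0.749, 0.0]
ft_force: [-0.2, 0.2, 0.2]
width: 0.0426
grasp_force: 0.0
clock: 11.78
tool_pos: [0.5344, -0.0629, 0.0022]
eef_rot: [-0.0, 0.663, 0.749, 0.0]
ft_force: [0.2, -0.0, -0.1]
width: 0.0429
grasp_force: 0.0
shift cm [ 0.27  0.05 -0.08] spin -0.1 cur yaw 89.89 at [  28.5 -215.7] 2.2
```

View pics/t3.png

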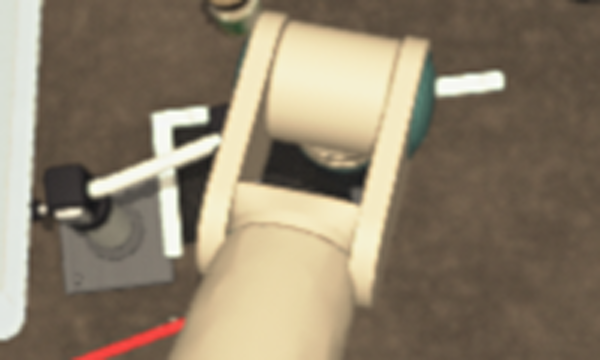

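The notebook's left end is a few millimetres from the end stop (crop x about 180), with the camera hidden under the arm. I now creep in until contact.

```bash
python3 -m handwheel '[[[0.1,0,0],0,50],[[0.2,0,0],0,50],[[0.2,0,0],0,50]]'
python3 -m handwheel '[[[0.1,0,0],0,50],[[0.2,0,0],0,50],[[0.2,0,0],0,50]]'
```

```text
clock: 12.2
tool_pos: [0.5342, -0.0609, 0.0023]
eef_rot: [-0.0, 0.663, 0.749, 0.0]
ft_force: [-0.9, 0.5, -0.9]
width: 0.0428
grasp_force: 0.1
clock: 12.58
tool_pos: [0.5342, -0.0596, 0.0025]
eef_rot: [0.001, 0.663, 0.749, -0.0]
ft_force: [1.6, -4.2, -0.5]
width: 0.0425
grasp_force: 2.2
```

```bash
python3 -m handwheel '[[[0.1,0,0],0,50],[[0.2,0,0],0,50],[[0.2,0,0],0,50],[[0.2,0,0],0,50]]'
python3 -c "
from h import *
go(29,-300,3,90)"
```

```text
clock: 13.08
tool_pos: [0.5344, -0.0594, 0.0029]
eef_rot: [0.002, 0.663, 0.749, -0.001]
ft_force: [2.2, -12.0, -0.3]
width: 0.0429
grasp_force: 6.1
shift cm [-8.79  0.03  0.02] spin -0.1 cur yaw 89.85 at [  28.9 -212.1] 2.9
```

```bash
python3 -m handwheel '[[[-1,0,0],0,50],[[-4,0,0],0,50],[[-4,0,-6],0,50],[[-4,0,-12],0,50],[[-4,0,-18],0,50],[[-4,0,-24],0,100],[[-4,0,-26.5],0,100],[[2,-1,-26.5],0,100],[[8,-2,-26.5],0,100],[[14,-2.8,-26.5],0,100],[[19,-2.8,-26.5],0,100],[[21.3,-2.8,-26.5],0,100]]'
python3 -m handwheel '[[[0,0,0],0,100],[[0,0,0],0,100]]'
python3 - <<'E'
from h import *
go(0.5,1,159,90)
T=optics.capture("top");S=optics.capture("scene")
print(rectm(plane("top",blob(nbmask(T,74),(255,180,345,260)),0.012)))
w=cv2.resize(T[150:270,210:410],(600,360),interpolation=2)
def proj(n,P):
    c=optics.camera_info(n); q=c["attitude"]; M=R.from_quat([q[1],q[2],q[3],q[0]]).as_matrix()
    p=(np.array(P)-c["position"])@M*[1,-1,-1]
    return cv2.projectPoints(p,np.zeros(3),np.zeros(3),c["mtx"],c["dist_coeffs"])[0][:,0]
for n in("top","scene"):
    P=[[*W(x,y)/1000,.012] for x,y in((85,-56),(85,-202),(-18,-202),(-18,-56))]; print(n,proj(n,P).round(1).tolist())
v=cv2.resize(S[140:300,180:400],(600,436),interpolation=2)
cv2.imwrite("pics/t4.png",w); cv2.imwrite("pics/s4.png",v)
E
```

```text
clock: 14.58
tool_pos: [0.4789, 0.1535, 0.2672]
eef_rot: [-0.001, 0.661, 0.75, 0.0]
ft_force: [1.0, -0.1, 0.4]
width: 0.0857
grasp_force: 0.0
clock: 14.82
tool_pos: [0.4799, 0.1504, 0.2671]
eef_rot: [-0.0, 0.663, 0.749, -0.0]
ft_force: [0.1, -0.7, 0.8]
width: 0.0854
grasp_force: 0.0
shift cm [-0.17 -0.03 10.81] spin -0.1 cur yaw 89.87 at [0.9 2.7] 267.1
((534.9945068359375, 23.398303985595703), (118.60733032226562, 143.67190551757812), 6.2673726081848145)
top [[266.3, 192.1], [322.3, 185.4], [326.4, 224.5], [269.8, 231.1]]
scene [[257.4, 203.4], [317.5, 213.8], [308.4, 252.2], [246.2, 241.0]]
```

View pics/t4.png

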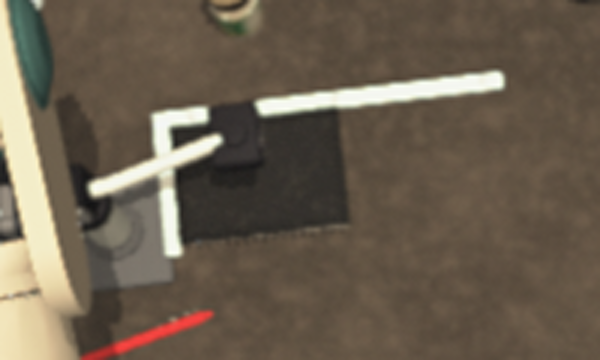

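View pics/s4.png

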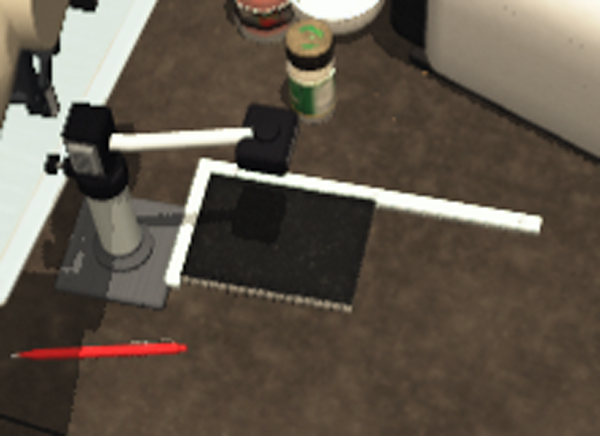

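Both views show the notebook snug: its edges meet the rail and the end stop, and its right corners lie within about 2 px of prediction (top crop (340,107) and (348,222)). The head is clear below the gripper.

```bash
python3 -m handwheel '[[[-0.2,0,0],-0.1,100],[[-0.2,0,5],-0.1,100],[[-0.2,0,9],-0.1,100],[[-0.2,0,10.8],-0.1,100],[[-0.2,0,10.8],-0.1,100]]' 40
python3 -m handwheel '[[[0,0,0],0,60],[[0,0,0],0,60],[[0,0,0],0,55],[[0,0,0],0,50],[[0,0,0],0,45],[[0,0,0],0,45]]' 40
python3 -c "
from h import *
go(0.5,1,159,90)"
```

```text
clock: 15.55
tool_pos: [0.48, 0.1485, 0.1589]
eef_rot: [-0.0, 0.662, 0.749, -0.001]
ft_force: [0.1, 0.4, -0.1]
width: 0.0854
grasp_force: 0.0
clock: 16.3
tool_pos: [0.48, 0.1489, 0.1595]
eef_rot: [-0.0, 0.662, 0.75, -0.0]
ft_force: [-4.6, -0.8, 3.2]
width: 0.0385
grasp_force: 2.1
shift cm [-0.03 -0.03  0.05] spin -0.0 cur yaw 89.99 at [0.8 1.3] 159.5
```

```bash
python3 -m handwheel '[[[0,-0.12,0],0,43],[[0,-0.12,0],0,30],[[0,-0.12,0],0,30],[[0,-0.12,0],0,30],[[0,-0.12,0],0,30]]' 40
python3 -c "
from h import *
go(0.5,1,159,90)"
```

```text
clock: 16.92
tool_pos: [0.4796, 0.1489, 0.1596]
eef_rot: [0.0, 0.662, 0.75, 0.001]
ft_force: [5.5, 1.8, 3.5]
width: 0.0339
grasp_force: 42.9
shift cm [-0.03  0.02  0.06] spin -0.0 cur yaw 89.98 at [0.3 1.3] 159.6
```

Gripped with the catch squeezed (34 mm, 43 N, little side load), so I lift.

```bash
python3 -m handwheel '[[[0,0,-0.3],0,30],[[0,0,-0.8],0,30],[[0,0,-1.6],0,30],[[0,0,-2.6],0,30],[[0,0,-3.6],0,30],[[0,0,-4.6],0,30],[[0,0,-5.6],0,30],[[0,0,-6.6],0,30],[[0,0,-7.6],0,30],[[0,0,-8.4],0,30],[[0,0,-9],0,30],[[0,0,-9],0,30]]'
python3 -c "
from h import *
go(0,1,259,90)"
```

```text
clock: 18.42
tool_pos: [0.4795, 0.1489, 0.2486]
eef_rot: [0.0, 0.662, 0.75, 0.0]
ft_force: [8.5, 2.2, -2.0]
width: 0.0338
grasp_force: 42.5
shift cm [-0.03 -0.03 -1.04] spin -0.0 cur yaw 89.98 at [0.3 1.3] 248.6
```

```bash
python3 -m handwheel '[[[0,0,-0.3],0,30],[[0,0,-0.6],0,30],[[0,0,-0.9],0,30],[[0,0,-1.0],0,30],[[0,0,-1.0],0,30]]'
python3 -m handwheel '[[[0,0,-0.1],0,30],[[0,0,-0.1],0,30]]'
```

```text
clock: 19.05
tool_pos: [0.4795, 0.1489, 0.2581]
eef_rot: [-0.0, 0.662, 0.75, 0.0]
ft_force: [8.1, 2.5, -3.5]
width: 0.0334
grasp_force: 42.4
clock: 19.3
tool_pos: [0.4795, 0.1489, 0.2589]
eef_rot: [-0.0, 0.662, 0.75, 0.0]
ft_force: [9.0, 3.0, -3.1]
width: 0.0335
grasp_force: 42.4
```

```bash
python3 -m handwheel '[[[0,0,-0.1],0,30],[[0,0,-0.1],0,30],[[0,0,-0.1],0,30]]'
python3 - <<'E'
from h import *
T=optics.capture("top");S=optics.capture("scene")
cv2.imwrite("pics/f.png",np.hstack([cv2.resize(T[150:270,210:410],(400,300)),cv2.resize(S[100:300,180:400],(400,300))]))
print(telemetry.read_state()["joint_velocities"].round(4))
E
```

```text
clock: 19.68
tool_pos: [0.4795, 0.1489, 0.2597]
eef_rot: [-0.0, 0.662, 0.75, -0.0]
ft_force: [8.2, 2.2, -5.2]
width: 0.0338
grasp_force: 42.4
[ 0.0005 -0.001  -0.0002  0.0002  0.0009 -0.0003]
```

View pics/f.png

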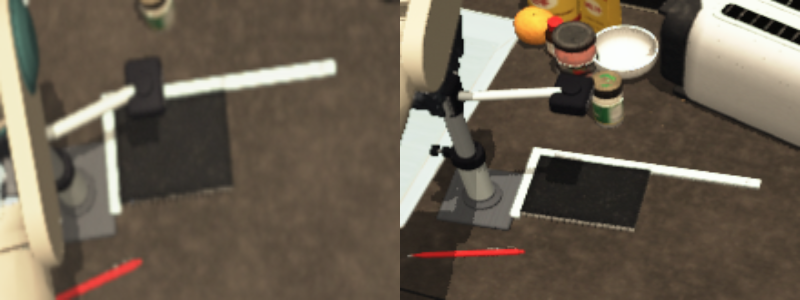

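The mast is clearly up: the inner tube shows above the collar (right half, about (455,130)) and the camera is raised. The notebook is still snug in the corner, so I hand in.

```bash
python3 -c "
from cell import workorder
print(workorder.close_job())"
```

```text
the job is handed in; nothing more can be done
None
```

I handed the job in with the notebook square and snug against the rail and end stop, the mast at its second stop (about 100 mm by the tool's travel), and the head still gripped with the catch squeezed; the verdict was not shown.

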